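Feed the insert carrier on by one row

TASK

Feed the carrier of glass inserts on by one row: push the feed stage's hand wheel round clockwise (seen from above) by its upright handle through exactly one turn, so that the handle comes back to where it started, and leave it there. Push the handle gently with closed fingers or the outside of a finger; do not grip it, do not touch the carrier or the inserts standing on it, and leave the loose things round the stage where they are.

Things in the scene. Friction and masses are not known exactly. Their poses are not given: they have to be found in the camera images.
- wheel_axis (a point): Centre of the feed stage's hand wheel, on its vertical axis at rim mid-height, 112 mm above the bench. Dark steel wheel, 135 mm over the rim, rim top at 120 mm, 3 spokes, hub top at 130 mm, on a grey gearbox 88 mm square fixed to the bench. Axes are the stage's: the aluminium bed (110 x 285 mm) runs from the wheel along its +y, roughly to the right as the robot sees it.
- handle: The upright black handle that stands on the rim at the end of a spoke, 60 mm from the wheel's axis (the only thing standing up from the rim). Round grip, 17 to 23 mm in diameter, from 122 to 178 mm above the bench; its origin lies on its centre line at mid-length, 150 mm above the bench. It is rigid with the wheel and goes round with it. Everything else on the stage lies below 131 mm.
- wheel (a joint): Angle of the hand wheel, rad; it grows as the wheel turns clockwise seen from above. It starts anywhere from 0 to 2.5. One turn is 6.283. The wheel is stiff (about 2 N at the handle plus a little more with speed) and stays where it is left; it has no stop or detent within reach of the job and no play.
- carrier: The carrier; origin at the centre of its underside, 15 mm above the bench, its top plate 45 mm above the bench: grey block with an aluminium plate, 98 x 66 mm, on two guide rods and a screw, with six glass inserts (22 mm wide, to about 106 mm above the bench) fixed in two rows of three, 24 mm apart. The wheel drives it along the bed, away from the wheel, 24 mm a turn clockwise.
- loose_insert: Loose glass insert standing by the wheel, 22 mm wide, 59 mm high, bulb on a foot; origin at the centre of its underside. To be left alone.
- loose_plug: Loose pale dome plug, 24 mm wide, 22 mm high; origin at the centre of its underside. To be left alone.
- beaker: Loose clear beaker, 74 mm wide, 87 mm high; origin at the centre of its underside. To be left alone.
- cotton_roll: Loose white roll of cotton tape on end, 63 mm wide, 35 mm high; origin at the centre of its underside. To be left alone.

How it is judged:
By the outcome, as a careful person would: the job done as asked, in the order asked, and still so for the second after the job is handed in, with the robot touching nothing.
It also fails if it takes over 58 s, if anything falls off the work surface, if the arm or the gripper's body presses on something with over 40 N, if the wrist force passes 120 N, or if a joint passes its speed limit or range.

ROBOT

A 6-joint arm with a two-finger parallel gripper is mounted at the origin on a cart in front of the work surface, level with it; the furniture and walls round the work are solid. World frame = base frame: x ahead of the robot, y to its left, z up, the work surface at z = 0. Lengths are in m, angles in rad, forces in N, time in s.
With the tool pointing down it reaches from about 0.325 to 0.75 m from the base axis. Payload 7.6 kg.
Tool frame: the origin (TCP) lies on the centre line of the jaws, within the pads' length; the fingertips stand 22 mm ahead of it and the grasp point (between the pads) lies 3 mm ahead of it (manip.nose_length is the distance from the TCP to the fingertips, in m); z points along the fingers, y is the direction in which the jaws open and shut (so a half turn about z gives the same grasp; the last joint's range is limited). The gripper opens to 85 mm and grips with 20 to 120 N. Pads are 22 mm wide; open, the fingers measure 114 mm over their backs; the gripper's body (76 mm by 85 mm) begins 54 mm behind the grasp point. The pads swing forward as they close: fully open they stand 13 mm farther back than shut.
Start: joints at [-1.361, 0.052, 1.401, -0, 1.689, -0.07], TCP at [0.145, -0.505, 0.253] pointing down, gripper open.
Joint ranges: [-2.9, 2.9], [-0.91, 2.17], [0.12, 2.37], [-1.06, 4.2], [0.26, 2.73], [-2.93, 2.93]. Speed limits (rad/s): [2.57, 2.57, 3.01, 3.14, 3.14, 3.14].

INTERFACE

Orientations are given as a 3x3 rotation matrix whose columns are the frame's x, y, z axes.
In Python, from workcell import manip gives the robot as it stands.
- The arm moves only by the tool drive_tool, never from a script. Its argument "series" is a list of rows, each a list of 7 numbers: the shift along the tool's x, y, z in m, then the turn, a rotation vector about the tool's x, y, z in rad, then the opening, from -1 (shut) to 1 (fully open). In form: [[tx, ty, tz, ax, ay, az, grip], ...]. A call has 1 to 12 rows; each row shifts and turns the commanded pose from where the row before left it, along the tool's axes as they then stand; what a row does not reach is not made up. A row lasts 1/8 s, in which the tool goes at most 62.5 mm and 10.7 degrees, less where a joint would pass 70% of its speed; a pose out of reach is approached as far as the arm can. A call is refused whole if a number of a shift passes 0.0625 or a number of a turn 0.188, either way. A call with a gripper value outside its range is refused whole. The fingers move at their own pace and stop on an object; the grip force is fixed at half the most. Time passes only in rows, so rows that do not move let the fingers close. It gives the time, the measured TCP pose, the force and the opening at its end, in the units of the state.
- manip.sense(): the state, without advancing time (a new reading comes with each control period).
- manip.snapshot(name): name is "side" or "top" or "wrist"; returns a dict with "frame" (480x640x3 uint8, red, green, blue), "mtx" (3x3 intrinsics, pixels), "position" and "attitude" of the camera in the world; the wrist camera has in their place "T_tool_cam" (4x4, takes a point from camera to tool coordinates, whose origin is the TCP and whose axes are the flange's). Camera axes: x right, y down, z forward; pixel columns grow to the right and rows downward; lengths in m; the calibration is good to about 2 mm. A picture is of the moment at which its call begins: read the wrist's pose just before it. There is no depth.
- manip.finish_job(): hands the job in, once; it reports no verdict.
The state is a dict: "clock": time; "qpos": joint angles; "qvel": joint speeds; "effort": joint torques, N m; "tool_pos": TCP position; "tcp_rot": TCP orientation; "force": force on the tool from outside, world axes, zero at the start; "moment": the same for the moment, N m; "finger_gap": opening from 0.0 (shut) to 1.0 (fully open).
Only numpy, scipy, OpenCV 4.12 (cv2) and the standard library are available. Lean on these libraries where they do the work, as an engineer would, in place of code of your own. Each camera call takes 0.05 s, during which the arm holds its last target.

## Working session

There is one attempt and no reset: what is moved stays moved. The work goes in short steps, Python scripts to look and compute and a tool call to move; the robot and the scene stay as the last step left them, time stands still between calls to the robot, and variables do not carry over. Pictures are saved under pics/ and viewed, and the job is handed in when it is done.

Besides the shell and the picture viewer there is one more tool, called as name(argument=value, ...), one argument or row to a line, values as JSON. drive_tool: Moves the arm, as the interface text tells. Its arguments: {"type":"object","properties":{"series":{"type":"array","items":{"type":"array","items":{"type":"number"}}}},"required":["series"]}

```bash
mkdir -p pics; ls; python3 - <<'E'
from workcell import manip
import cv2,numpy as np
np.set_printoptions(precision=4,suppress=True)
s=manip.sense();print(s)
for n in("side","top","wrist"):
    d=manip.snapshot(n);cv2.imwrite(f"pics/{n}0.png",d["frame"][:,:,::-1])
    print(n,{k:np.array(v) for k,v in d.items() if k!="frame"})
print(manip.nose_length)
E
```

```text
pics
{'clock': 0.0, 'qpos': array([-1.3613,  0.0528,  1.4017,  0.    ,  1.6886, -0.0703]), 'qvel': array([-0.0003,  0.0013, -0.0012,  0.0027,  0.0011, -0.0014]), 'effort': array([ -0.0007, -38.1667, -36.0188,  -0.0001,   0.0061,   0.    ]), 'tool_pos': array([ 0.145 , -0.5043,  0.2525]), 'tcp_rot': array([[ 0.9611,  0.2762, -0.0003],
       [ 0.2762, -0.9611,  0.0015],
       [ 0.0001, -0.0016, -1.    ]]), 'force': array([ 0.6314, -0.1418, -0.0342]), 'moment': array([ 0.0163,  0.0399, -0.0129]), 'finger_gap': 0.9991526495769544}
side {'mtx': array([[576.6715,   0.    , 315.2782],
       [  0.    , 576.6715, 233.5441],
       [  0.    ,   0.    ,   1.    ]]), 'position': array([0.2122, 0.5501, 0.6906]), 'attitude': array([[-0.8958, -0.2954,  0.332 ],
       [-0.4443,  0.6138, -0.6526],
       [-0.011 , -0.7321, -0.6811]])}
top {'mtx': array([[473.5302,   0.    , 316.41  ],
       [  0.    , 473.5302, 239.2683],
       [  0.    ,   0.    ,   1.    ]]), 'position': array([ 0.3358, -0.0158,  0.9592]), 'attitude': array([[ 0.0156, -0.9844,  0.1753],
       [-0.9998, -0.0138,  0.0117],
       [-0.0091, -0.1755, -0.9844]])}
wrist {'mtx': array([[415.565 ,   0.    , 322.3115],
       [  0.    , 415.565 , 231.8335],
       [  0.    ,   0.    ,   1.    ]]), 'T_tool_cam': array([[ 0.0002, -0.9657, -0.2597,  0.0666],
       [ 1.    ,  0.0004, -0.0006, -0.001 ],
       [ 0.0007, -0.2597,  0.9657, -0.1205],
       [ 0.    ,  0.    ,  0.    ,  1.    ]])}
0.022
```

View pics/top0.png

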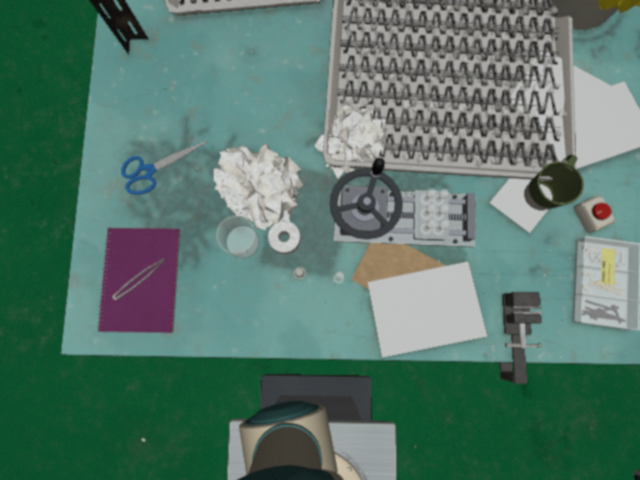

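View pics/side0.png

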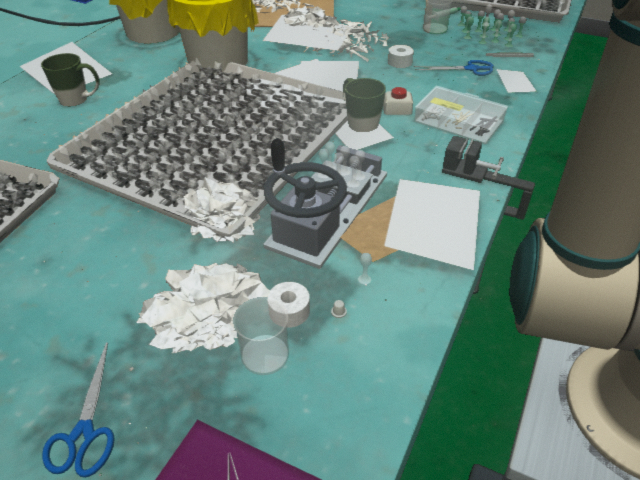

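The top view shows the wheel rim centred near (366,203) and the handle near (377,167). In the side view the handle is near (278,155). I'll crop and measure.

```bash
cat > h.py <<'E'
import cv2,numpy as np
from workcell import manip
np.set_printoptions(precision=4,suppress=True)
def ray(d,u,v,z):
    K=np.array(d["mtx"]);R=np.array(d["attitude"]);p=np.array(d["position"])
    r=R@np.linalg.inv(K)@np.array([u,v,1.]);return p+r*(z-p[2])/r[2]
def proj(d,P):
    K=np.array(d["mtx"]);R=np.array(d["attitude"]);p=np.array(d["position"])
    c=R.T@(np.array(P)-p);q=K@c;return q[:2]/q[2]
E
python3 - <<'E'
from h import *
for n,(x,y,w,h) in {"top":(320,145,110,110),"side":(250,130,110,110)}.items():
    d=manip.snapshot(n);f=d["frame"][y:y+h,x:x+w]
    cv2.imwrite(f"pics/{n}_c.png",cv2.resize(f[:,:,::-1],None,fx=5,fy=5,interpolation=cv2.INTER_CUBIC))
    g=f.max(2); print(n,np.percentile(g,[1,5,10,20,30]))
    for t in (35,50,80):
        m=(g<t).astype(np.uint8)
        k,l,st,c=cv2.connectedComponentsWithStats(m)
        for i in range(1,k):
            if st[i,4]>25: print(t,st[i]+[x,y,0,0,0],c[i]+[x,y])
E
```

```text
top [ 36.  64.  66.  88. 111.]
35 [372 160  11  14 101] [377.1683 167.6238]
50 [371 159  13  16 147] [377.5782 166.449 ]
50 [358 206  13   7  38] [363.3947 209.8421]
80 [ 330  158   72   81 2099] [365.8409 201.1372]
side [43. 60. 66. 75. 81.]
50 [271 139  13  31 294] [277.1701 153.6054]
80 [267 138  23  33 441] [277.3764 153.6463]
80 [250 141  14   8  53] [255.5283 144.3019]
80 [ 258  164   92   76 2657] [309.8348 204.6297]
80 [350 194  10   9  65] [354.7538 198.1231]
```

```bash
sleep 1; ls pics
```

```text
side0.png
side_c.png
top0.png
top_c.png
wrist0.png
```

View pics/top_c.png

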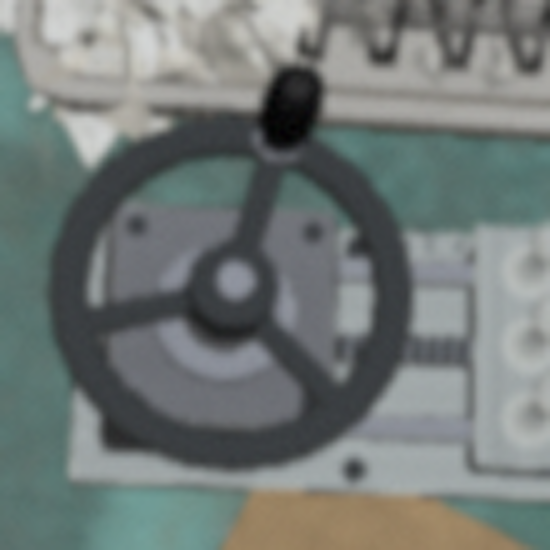

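View pics/side_c.png

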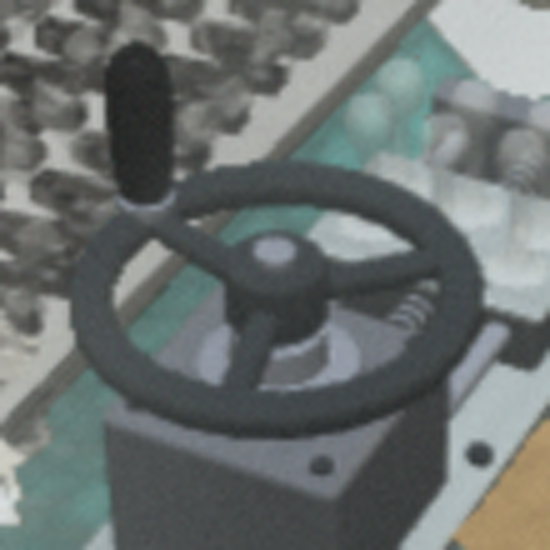

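```bash
python3 - <<'E'
from h import *
T=manip.snapshot("top");S=manip.snapshot("side")
# rim outer hull ellipse in top
x,y=320,145
g=T["frame"][y:y+110,x:x+110].max(2)
m=((g<85)).astype(np.uint8)
m[:30,45:70]=0 # remove handle
k,l,st,c=cv2.connectedComponentsWithStats(m);i=1+st[1:,4].argmax()
pts=np.argwhere(l==i)[:,::-1]
hull=cv2.convexHull(pts.astype(np.int32))[:,0]
e=cv2.fitEllipse(cv2.findContours((l==i).astype(np.uint8),0,1)[0][0]) if 0 else cv2.fitEllipse(hull)
print("ell",e[0][0]+x,e[0][1]+y,e[1]); print("centre",ray(T,e[0][0]+x,e[0][1]+y,.115))
def tri(a,b):
    A=[];B=[]
    for d,(u,v) in((T,a),(S,b)):
        p=np.array(d["position"]);r=ray(d,u,v,0)-p;r/=np.linalg.norm(r);M=np.eye(3)-np.outer(r,r);A.append(M);B.append(M@p)
    P=np.linalg.solve(sum(A),sum(B));return P,[np.linalg.norm(A[i]@P-B[i])for i in(0,1)]
print("handle tri",tri((377.5,166.7),(277.3,153.6)))
print("handle ray", ray(T,377.5,166.7,.15),ray(S,277.3,153.6,.15))
E
```

```text
ell 365.1061477661133 203.17366790771484 (71.69949340820312, 72.49185943603516)
centre [ 0.5547 -0.094   0.115 ]
handle tri (array([ 0.6147, -0.1127,  0.149 ]), [np.float64(0.001468497587537802), np.float64(0.0014684975875374796)])
handle ray [ 0.6129 -0.113   0.15  ] [ 0.6156 -0.1114  0.15  ]
```

```bash
python3 - <<'E'
from h import *
T=manip.snapshot("top");S=manip.snapshot("side")
print("rim T",ray(T,366,203.1,.116),"hub T",ray(T,367,201,.13),"hub S",ray(S,305,180,.13))
# side rim outline hull approx from crop
x0,x1=250+70/5,250+483/5; print("rim S",ray(S,(x0+x1)/2,130+300/5,.115))
print("top-of-handle",ray(T,320+294/5,145+85/5,.178-.008),"base",ray(T,320+280/5,145+148/5,.122), ray(S,250+145/5,130+205/5,.122))
print("bed dir",ray(T,333,243,0.01),ray(T,474,244,0.01))
print("wheel handle dir deg")
E
```

```text
rim T [ 0.5546 -0.0955  0.116 ] hub T [ 0.5549 -0.096   0.13  ] hub S [ 0.5555 -0.0916  0.13  ]
rim S [ 0.5524 -0.0858  0.115 ]
top-of-handle [ 0.6146 -0.1129  0.17  ] base [ 0.6073 -0.1135  0.122 ] [ 0.6099 -0.1038  0.122 ]
bed dir [ 0.4977 -0.0383  0.01  ] [ 0.4996 -0.3239  0.01  ]
wheel handle dir deg
```

drive_tool(
  series=[
    [0,0,0,0,0,0.14,-1],
    [0,0,0,0,0,0.14,-1],
    [0.03,-0.03,0,0,0,0,-1],
    [0.045,-0.045,0,0,0,0,-1],
    [0.045,-0.045,0,0,0,0,-1],
    [0.045,-0.045,0,0,0,0,-1],
    [0.045,-0.045,0,0,0,0,-1],
    [0.045,-0.045,0,0,0,0,-1],
    [0.045,-0.045,0,0,0,0,-1],
    [0.045,-0.04,0,0,0,0,-1],
  ],
)

```text
clock: 1.7
tool_pos: [0.4865, -0.1677, 0.2536]
tcp_rot: [[1.0, 0.0, 0.001], [0.0, -1.0, -0.001], [0.001, 0.001, -1.0]]
force: [0.2, -0.9, -0.3]
finger_gap: 0.001
```

drive_tool(
  series=[
    [0.042,-0.033,0,0,0,0,-1],
    [0.043,-0.034,0,0,0,0,-1],
    [0.042,-0.033,0,0,0,0,-1],
    [0,0,0.02,0,0,0,-1],
    [0,0,0,0,0,0,-1],
  ],
)

```text
clock: 2.33
tool_pos: [0.6118, -0.0691, 0.231]
tcp_rot: [[1.0, 0.0, -0.004], [0.0, -1.0, 0.001], [-0.004, -0.001, -1.0]]
force: [-0.3, 0.0, -0.0]
finger_gap: -0.003
```

```bash
python3 - <<'E'
from h import *
print(manip.sense()["tool_pos"])
d=manip.snapshot("side");cv2.imwrite("pics/side1.png",cv2.resize(d["frame"][60:280,180:450,::-1],None,fx=2.9,fy=2.7))
d=manip.snapshot("wrist");cv2.imwrite("pics/wrist1.png",d["frame"][:,:,::-1])
E
```

```text
[ 0.6118 -0.0691  0.231 ]
```

View pics/side1.png

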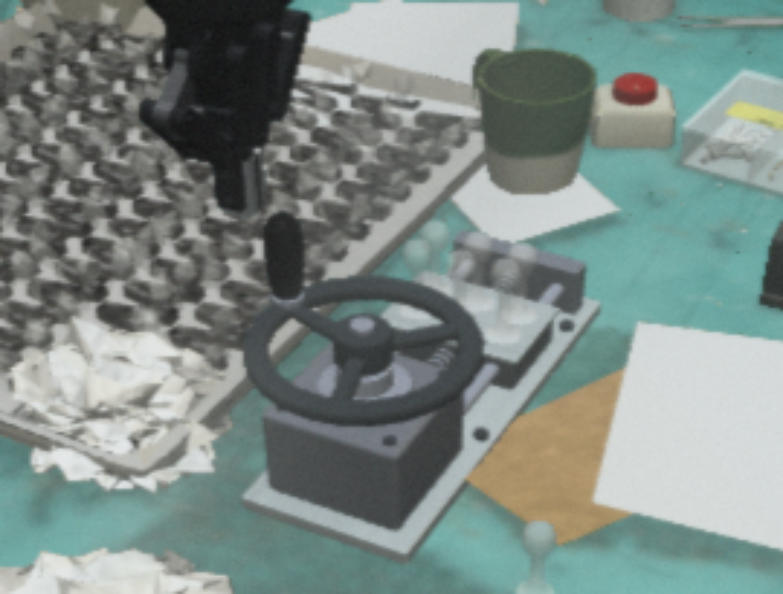

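View pics/wrist1.png

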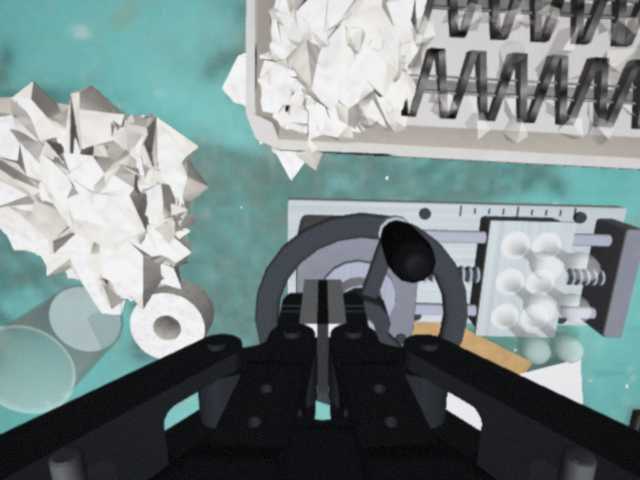

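The side view shows the shut fingers above and to the trailing side of the handle (tips near (240,205) in the crop, handle top near (285,215)). The knuckles are wide about 40 mm above the tips, so I'll keep the tips at about 150 mm.

drive_tool(
  series=[
    [0,0,0.02,0,0,0,-1],
    [0,0,0.02,0,0,0,-1],
    [0,0,0.019,0,0,0,-1],
    [0,0,0,0,0,0,-1],
  ],
)

```text
clock: 2.92
tool_pos: [0.6115, -0.0698, 0.1731]
tcp_rot: [[1.0, -0.001, -0.002], [-0.001, -1.0, 0.0], [-0.002, -0.0, -1.0]]
force: [-0.4, 0.5, -0.0]
finger_gap: 0.006
```

```bash
cat > plan.py <<'E'
import numpy as np,sys
C=np.array([.5545,-.095]);R=.0605;a,b,r=.011,.0125,.010
def pusher(th):
    t=np.array([np.sin(th),-np.cos(th)]);H=C+R*np.array([np.cos(th),np.sin(th)])
    # smallest D with box(centre H-D t) clear of disc at H: rounded-box gauge
    D=0.05
    while True:
        q=np.abs(D*t)-[a,b]; 
        d=np.linalg.norm(np.maximum(q,0)) if (q>0).any() else -1
        if d<=r: return H-D*t
        D-=1e-4
if __name__=="__main__":
    th0,th1,n=[float(x) for x in sys.argv[1:4]];cur=np.array([float(sys.argv[4]),float(sys.argv[5])])
    for th in np.linspace(th0,th1,int(n)+1)[1:]:
        p=pusher(np.radians(th));d=p-cur;d=np.round(d,3);cur=cur+d
        print(round(th),p.round(3),[float(d[0]),float(-d[1])])
E
python3 -c "
from workcell import manip;s=manip.sense();print(s['tool_pos'],s['force'])"
python3 plan.py -17 -377 60 .613 -.088
```

```text
[ 0.6115266  -0.06982156  0.17311296] [-0.35133531  0.5065959  -0.01061573]
-23 [ 0.62  -0.096] [0.007, 0.008]
-29 [ 0.62  -0.102] [-0.0, 0.006]
-35 [ 0.619 -0.108] [-0.001, 0.006]
-41 [ 0.618 -0.115] [-0.001, 0.007]
-47 [ 0.615 -0.121] [-0.003, 0.006]
-53 [ 0.611 -0.128] [-0.004, 0.007]
-59 [ 0.607 -0.134] [-0.004, 0.006]
-65 [ 0.601 -0.14 ] [-0.006, 0.006]
-71 [ 0.595 -0.145] [-0.006, 0.005]
-77 [ 0.589 -0.149] [-0.006, 0.004]
-83 [ 0.583 -0.152] [-0.006, 0.003]
-89 [ 0.577 -0.155] [-0.006, 0.003]
-95 [ 0.57  -0.157] [-0.007, 0.002]
-101 [ 0.564 -0.158] [-0.006, 0.001]
-107 [ 0.558 -0.159] [-0.006, 0.001]
-113 [ 0.552 -0.16 ] [-0.006, 0.001]
-119 [ 0.546 -0.16 ] [-0.006, -0.0]
-125 [ 0.541 -0.159] [-0.005, -0.001]
-131 [ 0.535 -0.158] [-0.006, -0.001]
-137 [ 0.528 -0.156] [-0.007, -0.002]
-143 [ 0.522 -0.153] [-0.006, -0.003]
-149 [ 0.516 -0.148] [-0.006, -0.005]
-155 [ 0.51  -0.143] [-0.006, -0.005]
-161 [ 0.505 -0.137] [-0.005, -0.006]
-167 [ 0.501 -0.131] [-0.004, -0.006]
-173 [ 0.497 -0.125] [-0.004, -0.006]
-179 [ 0.494 -0.119] [-0.003, -0.006]
-185 [ 0.492 -0.112] [-0.002, -0
[... 472 characters left out ...]
.006, -0.003]
-269 [ 0.532 -0.035] [0.006, -0.003]
-275 [ 0.539 -0.033] [0.007, -0.002]
-281 [ 0.545 -0.032] [0.006, -0.001]
-287 [ 0.551 -0.031] [0.006, -0.001]
-293 [ 0.557 -0.03 ] [0.006, -0.001]
-299 [ 0.563 -0.03 ] [0.006, 0.0]
-305 [ 0.568 -0.031] [0.005, 0.001]
-311 [ 0.574 -0.032] [0.006, 0.001]
-317 [ 0.581 -0.034] [0.007, 0.002]
-323 [ 0.587 -0.037] [0.006, 0.003]
-329 [ 0.593 -0.042] [0.006, 0.005]
-335 [ 0.599 -0.047] [0.006, 0.005]
-341 [ 0.604 -0.053] [0.005, 0.006]
-347 [ 0.608 -0.059] [0.004, 0.006]
-353 [ 0.612 -0.065] [0.004, 0.006]
-359 [ 0.615 -0.071] [0.003, 0.006]
-365 [ 0.617 -0.078] [0.002, 0.007]
-371 [ 0.618 -0.084] [0.001, 0.006]
-377 [ 0.619 -0.09 ] [0.001, 0.006]
```

drive_tool(
  series=[
    [0.003,0.006,0,0,0,0,-1],
    [0.003,0.006,0,0,0,0,-1],
    [0.002,0.004,0,0,0,0,-1],
    [0,0.004,0,0,0,0,-1],
    [0,0.004,0,0,0,0,-1],
    [0,0.004,0,0,0,0,-1],
    [0,0.004,0,0,0,0,-1],
    [0,0.005,0,0,0,0,-1],
  ],
)

```text
clock: 3.92
tool_pos: [0.6203, -0.1067, 0.1741]
tcp_rot: [[1.0, 0.0, -0.0], [0.0, -1.0, -0.0], [-0.0, 0.0, -1.0]]
force: [-1.0, 1.7, 0.1]
finger_gap: -0.001
```

```bash
python3 - <<'E'
from h import *
s=manip.sense();print(s["tool_pos"],s["force"])
a=manip.snapshot("side")["frame"][60:280,180:450,::-1]
b=manip.snapshot("top")["frame"][130:270,290:460,::-1]
cv2.imwrite("pics/2.png",np.hstack([cv2.resize(a,(400,330)),cv2.resize(b,(400,330))]))
E
```

```text
[ 0.6203 -0.1067  0.1741] [-0.9713  1.7461  0.1378]
```

View pics/2.png

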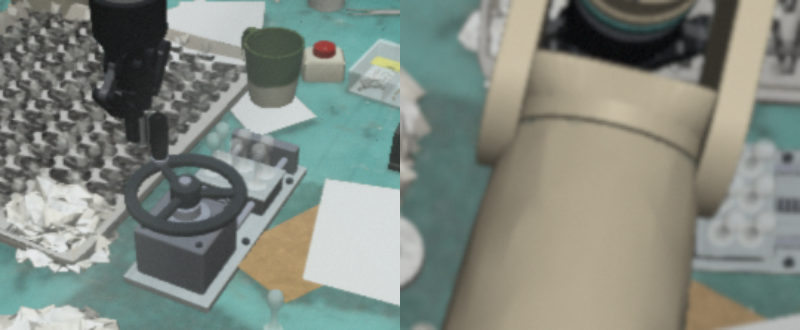

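Contact: the side view shows the handle shifted clockwise with the fingers behind it, at about 2 N. Continuing round.

drive_tool(
  series=[
    [-0.002,0.008,0,0,0,0,-1],
    [-0.003,0.006,0,0,0,0,-1],
    [-0.004,0.007,0,0,0,0,-1],
    [-0.004,0.006,0,0,0,0,-1],
    [-0.006,0.006,0,0,0,0,-1],
    [-0.006,0.005,0,0,0,0,-1],
    [-0.006,0.004,0,0,0,0,-1],
    [-0.006,0.003,0,0,0,0,-1],
    [-0.006,0.003,0,0,0,0,-1],
    [-0.007,0.002,0,0,0,0,-1],
    [-0.006,0.001,0,0,0,0,-1],
    [-0.006,0.001,0,0,0,0,-1],
  ],
)

```text
clock: 5.52
tool_pos: [0.5579, -0.1586, 0.1744]
tcp_rot: [[1.0, -0.0, 0.0], [-0.0, -1.0, -0.0], [0.0, 0.0, -1.0]]
force: [3.1, 0.7, 1.3]
finger_gap: 0.002
```

```bash
cat > look.py <<'E'
from h import *
import sys
s=manip.sense();print(s["clock"],s["tool_pos"],s["force"])
d=manip.snapshot("side");a=d["frame"][100:240,220:390,::-1]
w=manip.snapshot("wrist")["frame"][:,:,::-1]
cv2.imwrite(f"pics/{sys.argv[1]}.png",np.hstack([cv2.resize(a,(400,330),interpolation=cv2.INTER_CUBIC),cv2.resize(w,(400,330))]))
E
python3 look.py 3
```

```text
5.525 [ 0.5579 -0.1586  0.1744] [3.1146 0.7012 1.2644]
```

View pics/3.png

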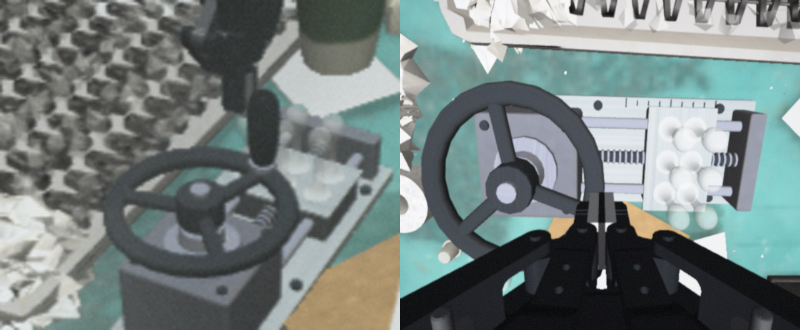

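The handle is at about a quarter turn, ahead of the fingers (side crop, near (263,130)), with light force. Continuing.

drive_tool(
  series=[
    [-0.006,0.001,0,0,0,0,-1],
    [-0.006,0,0,0,0,0,-1],
    [-0.005,-0.001,0,0,0,0,-1],
    [-0.006,-0.001,0,0,0,0,-1],
    [-0.007,-0.002,0,0,0,0,-1],
    [-0.006,-0.003,0,0,0,0,-1],
    [-0.006,-0.005,0,0,0,0,-1],
    [-0.006,-0.005,0,0,0,0,-1],
    [-0.005,-0.006,0,0,0,0,-1],
    [-0.004,-0.006,0,0,0,0,-1],
    [-0.004,-0.006,0,0,0,0,-1],
    [-0.003,-0.006,0,0,0,0,-1],
  ],
)

```text
clock: 7.12
tool_pos: [0.494, -0.1181, 0.1743]
tcp_rot: [[1.0, -0.0, -0.0], [-0.0, -1.0, -0.0], [-0.0, 0.0, -1.0]]
force: [2.5, -3.0, 0.2]
finger_gap: -0.002
```

```bash
python3 look.py 4
```

```text
7.125 [ 0.494  -0.1181  0.1743] [ 2.4911 -2.9768  0.1612]
```

View pics/4.png

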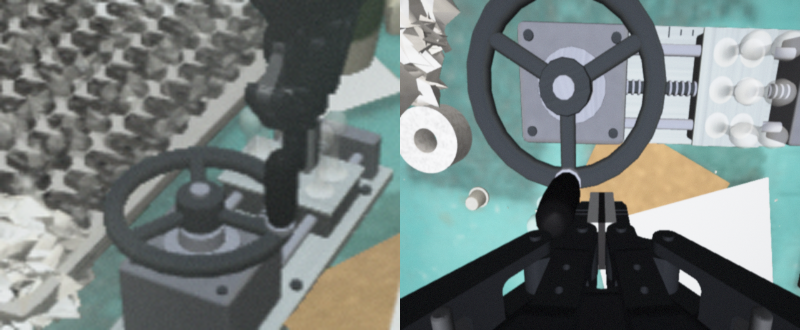

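The wrist view shows the handle at half a turn, nearest the robot, with the spoke pointing at (568,180). It is ahead of (to the left of) the fingers. Continuing.

drive_tool(
  series=[
    [-0.002,-0.007,0,0,0,0,-1],
    [-0.001,-0.006,0,0,0,0,-1],
    [-0.001,-0.006,0,0,0,0,-1],
    [-0.001,-0.006,0,0,0,0,-1],
    [0,-0.006,0,0,0,0,-1],
    [0.001,-0.006,0,0,0,0,-1],
    [0.001,-0.007,0,0,0,0,-1],
    [0.003,-0.006,0,0,0,0,-1],
    [0.004,-0.007,0,0,0,0,-1],
    [0.004,-0.006,0,0,0,0,-1],
    [0.006,-0.006,0,0,0,0,-1],
    [0.006,-0.005,0,0,0,0,-1],
  ],
)

```text
clock: 8.72
tool_pos: [0.5146, -0.044, 0.1742]
tcp_rot: [[1.0, 0.0, -0.0], [0.0, -1.0, 0.0], [-0.0, -0.0, -1.0]]
force: [-2.1, -2.2, -0.0]
finger_gap: 0.004
```

```bash
python3 look.py 5
```

```text
8.725 [ 0.5146 -0.044   0.1742] [-2.0926 -2.1637 -0.0165]
```

View pics/5.png

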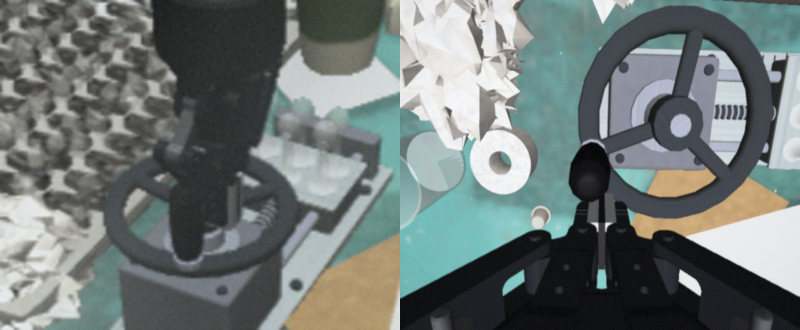

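The handle is at about 245° of the turn-angle scale, directly ahead of the fingertips (wrist crop near (590,170)). Continuing.

drive_tool(
  series=[
    [0.006,-0.004,0,0,0,0,-1],
    [0.006,-0.003,0,0,0,0,-1],
    [0.006,-0.003,0,0,0,0,-1],
    [0.007,-0.003,0,0,0,0,-1],
    [0.006,-0.001,0,0,0,0,-1],
    [0.006,-0.001,0,0,0,0,-1],
    [0.006,-0.001,0,0,0,0,-1],
    [0.006,0,0,0,0,0,-1],
    [0.005,0.001,0,0,0,0,-1],
    [0.006,0.001,0,0,0,0,-1],
    [0.007,0.002,0,0,0,0,-1],
    [0.006,0.003,0,0,0,0,-1],
  ],
)

```text
clock: 10.32
tool_pos: [0.5876, -0.0358, 0.1742]
tcp_rot: [[1.0, -0.0, -0.0], [-0.0, -1.0, -0.0], [-0.0, 0.0, -1.0]]
force: [-3.3, 0.5, 0.1]
finger_gap: 0.001
```

```bash
python3 look.py 6
```

```text
10.325 [ 0.5876 -0.0358  0.1742] [-3.2555  0.4908  0.1121]
```

View pics/6.png

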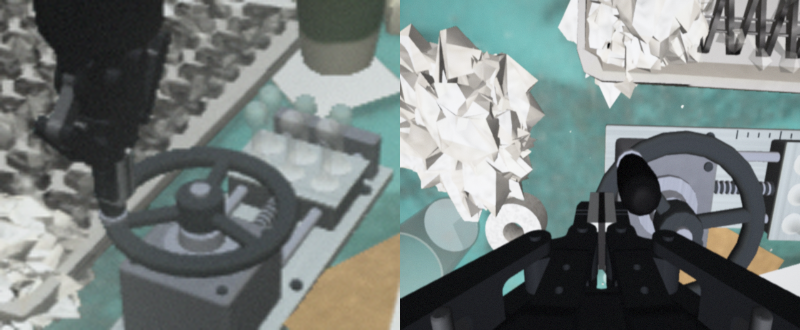

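drive_tool(
  series=[
    [0.006,0.005,0,0,0,0,-1],
    [0.006,0.005,0,0,0,0,-1],
    [0.005,0.006,0,0,0,0,-1],
    [0.004,0.006,0,0,0,0,-1],
    [0.004,0.006,0,0,0,0,-1],
    [0.002,0.005,0,0,0,0,-1],
    [0,0,0,0,0,0,-1],
  ],
)

```text
clock: 11.3
tool_pos: [0.6145, -0.0693, 0.1743]
tcp_rot: [[1.0, -0.001, 0.001], [-0.001, -1.0, -0.001], [0.001, 0.001, -1.0]]
force: [0.2, 0.5, -0.4]
finger_gap: -0.0
```

```bash
python3 look.py 7; python3 - <<'E'
from h import *
d=manip.snapshot("side");s=manip.sense()
def at(th,z):
    return [.5545+.0605*np.cos(th),-.095+.0605*np.sin(th),z]
for th in (-357,-363,-369,-377): print(th,proj(d,at(np.radians(th),.122)),proj(d,at(np.radians(th),.178)))
E
```

```text
11.3 [ 0.6145 -0.0693  0.1743] [ 0.1813  0.4781 -0.3745]
-357 [272.7491 174.1889] [270.5547 145.4617]
-363 [274.6538 172.0742] [272.5496 143.389 ]
-369 [276.8833 170.0935] [274.8817 141.448 ]
-377 [280.3155 167.6926] [278.4673 139.0953]
```

View pics/7.png

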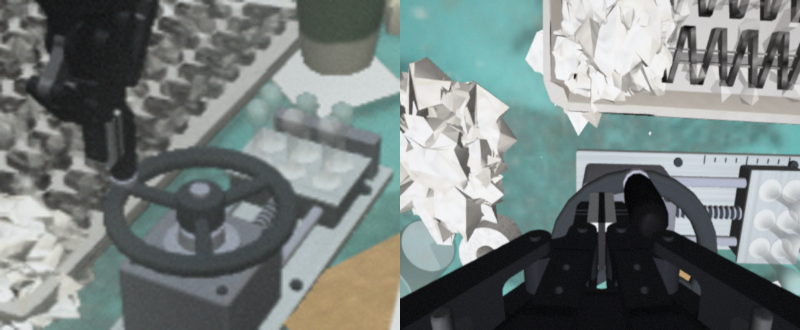

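The handle collar in the side view is at about (273,175), against about (279,171) originally: roughly 16° short. I'll push part of that and measure again.

drive_tool(
  series=[
    [0.002,0.004,0,0,0,0,-1],
    [0.001,0.004,0,0,0,0,-1],
    [0.001,0.003,0,0,0,0,-1],
    [0,0,0,0,0,0,-1],
  ],
)

```text
clock: 11.95
tool_pos: [0.6184, -0.08, 0.1742]
tcp_rot: [[1.0, -0.001, 0.0], [-0.001, -1.0, -0.0], [0.0, 0.0, -1.0]]
force: [-0.0, -0.1, 0.4]
finger_gap: -0.001
```

```bash
cat > cmp.py <<'E'
from h import *
import sys
s=manip.sense();print(s["clock"],s["tool_pos"],s["force"])
o=cv2.imread("pics/side0.png");n=np.ascontiguousarray(manip.snapshot("side")["frame"][:,:,::-1])
c=lambda f:cv2.resize(f[130:220,255:345],(400,400),interpolation=cv2.INTER_CUBIC)
cv2.imwrite(f"pics/{sys.argv[1]}.png",np.hstack([c(o),c(n)]))
# template tracking: handle base+collar patch
def trk(x,y,w,h,r=14):
    t=o[y:y+h,x:x+w];S=n[y-r:y+h+r,x-r:x+w+r]
    m=cv2.matchTemplate(S,t,cv2.TM_CCOEFF_NORMED);_,v,_,l=cv2.minMaxLoc(m)
    i,j=l[1],l[0];sub=lambda a,b,c:(a-c)/(2*(a-2*b+c))
    dx=sub(m[i,j-1],m[i,j],m[i,j+1]) if 0<j<2*r else 0;dy=sub(m[i-1,j],m[i,j],m[i+1,j]) if 0<i<2*r else 0
    return round(v,3),(round(j-r+dx,2),round(i-r+dy,2))
print("handle low",trk(270,155,18,20)," spoke L",trk(281,172,16,12),"spokeR",trk(318,178,18,14),"spokeF",trk(293,190,14,16))
E
python3 cmp.py 8
```

```text
11.95 [ 0.6184 -0.08    0.1742] [-0.0098 -0.0763  0.362 ]
handle low (0.801, (np.float32(-2.7), np.float32(1.91)))  spoke L (0.819, (np.float32(-2.4), np.float32(1.31))) spokeR (0.605, (-14, np.float32(0.16))) spokeF (0.829, (np.float32(0.9), np.float32(0.58)))
```

View pics/8.png

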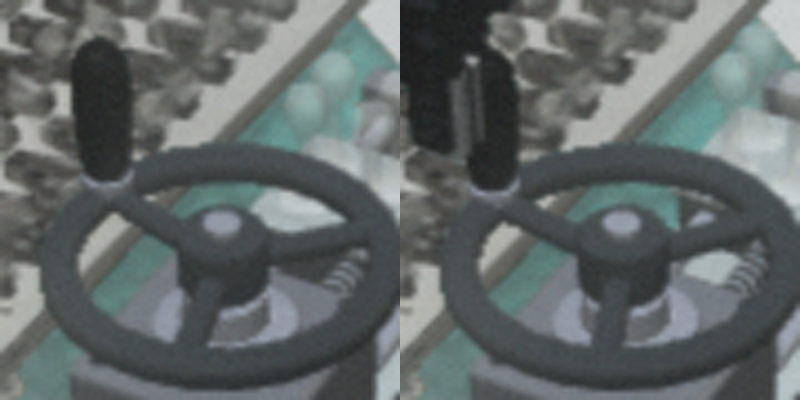

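The spoke and handle still lag by about (2.7, 1.9) px, which is about 6°, or 6.5 mm. Pushing 5 mm.

drive_tool(
  series=[
    [0,0.003,0,0,0,0,-1],
    [0,0.002,0,0,0,0,-1],
    [0,0,0,0,0,0,-1],
  ],
)

```text
clock: 12.38
tool_pos: [0.6182, -0.0848, 0.1743]
tcp_rot: [[1.0, -0.0, -0.0], [-0.0, -1.0, -0.0], [-0.0, 0.0, -1.0]]
force: [-0.2, 1.5, -0.7]
finger_gap: 0.002
```

```bash
python3 cmp.py 9
```

```text
12.375 [ 0.6182 -0.0848  0.1743] [-0.1678  1.4706 -0.7124]
handle low (0.87, (np.float32(-0.65), np.float32(0.47)))  spoke L (0.877, (np.float32(-0.84), np.float32(0.51))) spokeR (0.595, (np.float32(3.5), np.float32(11.08))) spokeF (0.95, (np.float32(0.36), np.float32(0.3)))
```

View pics/9.png

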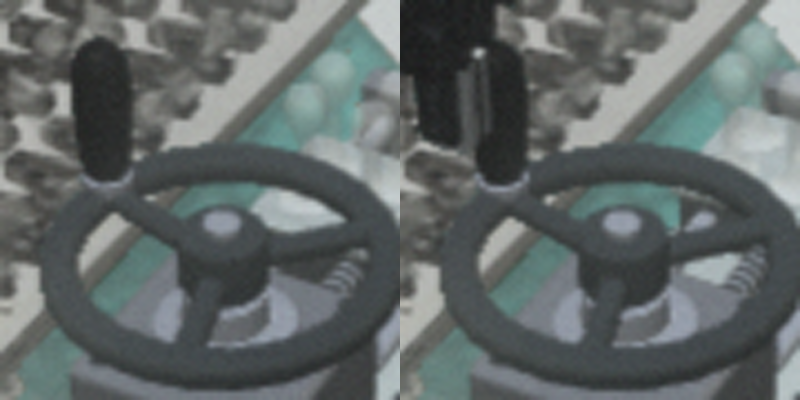

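About 1.7° remains, so I'll push 1.7 mm more, back off, lift clear and check without occlusion.

drive_tool(
  series=[
    [0,0.0017,0,0,0,0,-1],
    [0,0,0,0,0,0,-1],
  ],
)

```text
clock: 12.68
tool_pos: [0.6182, -0.0863, 0.1743]
tcp_rot: [[1.0, -0.0, -0.0], [-0.0, -1.0, -0.0], [-0.0, 0.0, -1.0]]
force: [-0.4, 1.7, 0.3]
finger_gap: 0.0
```

```bash
python3 cmp.py 10
```

```text
12.675 [ 0.6182 -0.0863  0.1743] [-0.4464  1.6514  0.3143]
handle low (0.937, (np.float32(-0.08), np.float32(0.13)))  spoke L (0.965, (np.float32(-0.33), np.float32(0.15))) spokeR (0.594, (np.float32(3.57), np.float32(11.21))) spokeF (0.987, (np.float32(0.07), np.float32(0.17)))
```

drive_tool(
  series=[
    [0,-0.005,0,0,0,0,-1],
    [0,-0.01,0,0,0,0,-1],
    [0,-0.01,0,0,0,0,-1],
    [0,0,-0.02,0,0,0,-1],
    [0,0,-0.03,0,0,0,-1],
    [0,0,-0.03,0,0,0,-1],
    [0,0,0,0,0,0,-1],
  ],
)

```text
clock: 13.6
tool_pos: [0.6193, -0.0615, 0.2592]
tcp_rot: [[1.0, -0.0, 0.008], [-0.0, -1.0, -0.001], [0.008, 0.001, -1.0]]
force: [-0.7, -0.1, -0.6]
finger_gap: 0.006
```

```bash
python3 cmp.py 11
```

```text
13.6 [ 0.6193 -0.0615  0.2592] [-0.68   -0.1147 -0.6483]
handle low (0.967, (np.float32(-0.24), np.float32(0.1)))  spoke L (0.965, (np.float32(-0.31), np.float32(0.14))) spokeR (0.593, (np.float32(3.51), np.float32(11.22))) spokeF (0.988, (np.float32(0.07), np.float32(0.19)))
```

View pics/11.png

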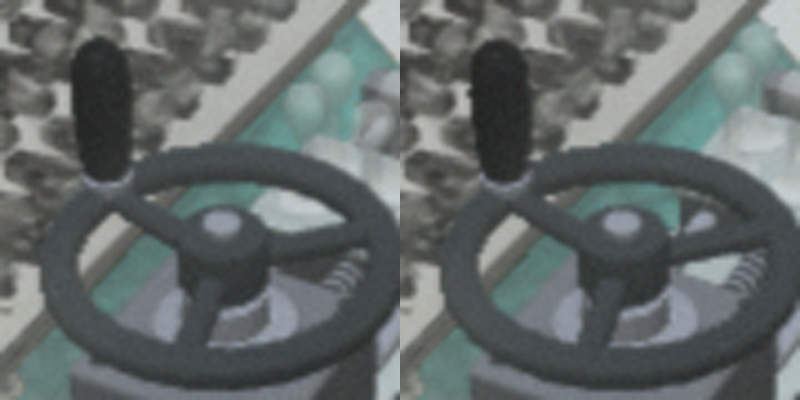

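The handle and spokes match the original to about 0.3 px, or about 0.6° short. I'll move the arm aside to check with the top camera as well.

drive_tool(
  series=[
    [-0.03,0.03,-0.01,0,0,0,-1],
    [-0.045,0.045,0,0,0,0,-1],
    [-0.045,0.045,0,0,0,0,-1],
    [-0.045,0.045,0,0,0,0,-1],
    [-0.045,0.045,0,0,0,0,-1],
    [-0.045,0.045,0,0,0,0,-1],
    [-0.045,0.045,0,0,0,0,-1],
    [-0.045,0.045,0,0,0,0,-1],
    [-0.045,0.045,0,0,0,0,-1],
    [0,0,0,0,0,0,-1],
    [0,0,0,0,0,0,-1],
  ],
)

```text
clock: 15.02
tool_pos: [0.2347, -0.4443, 0.2635]
tcp_rot: [[1.0, -0.001, -0.0], [-0.001, -1.0, 0.002], [-0.0, -0.002, -1.0]]
force: [0.1, 0.0, -0.1]
finger_gap: -0.0
```

```bash
python3 - <<'E'
from h import *
s=manip.sense();print(s["clock"],s["tool_pos"],s["force"])
o=cv2.imread("pics/top0.png");n=np.ascontiguousarray(manip.snapshot("top")["frame"][:,:,::-1])
c=lambda f:cv2.resize(f[140:300,210:490],(400,229),interpolation=cv2.INTER_CUBIC)
cv2.imwrite("pics/12.png",np.vstack([np.hstack([c(o),c(n)]),np.hstack([c(cv2.absdiff(o,n))]*2)]))
def dark(f):
    m=(f[145:180,360:395].max(2)<50).astype(np.uint8);k,l,st,ct=cv2.connectedComponentsWithStats(m);i=1+st[1:,4].argmax();return ct[i]+[360,145],st[i,4]
print(dark(o),dark(n))
def trk(x,y,w,h,r=16):
    t=o[y:y+h,x:x+w];S=n[y-r:y+h+r,x-r:x+w+r];m=cv2.matchTemplate(S,t,cv2.TM_CCOEFF_NORMED);_,v,_,l=cv2.minMaxLoc(m);return round(v,3),l[0]-r,l[1]-r
print("carrier",trk(415,188,38,50),"plug",trk(292,265,16,16),"insert",trk(331,270,16,16),"beaker",trk(215,215,48,44),"roll",trk(265,218,38,38))
a=manip.snapshot("top");print("px per 24mm",np.subtract(proj(a,[.55,-.224,.045]),proj(a,[.55,-.2,.045])))
E
python3 cmp.py 13
```

```text
15.025 [ 0.2347 -0.4443  0.2635] [ 0.0718  0.0077 -0.1213]
(array([377.6443, 166.4698]), np.int32(149)) (array([377.0748, 166.3741]), np.int32(147))
carrier (0.714, 12, 0) plug (0.998, 0, 0) insert (0.997, 0, 0) beaker (0.999, 0, 0) roll (1.0, 0, 0)
px per 24mm [12.1813  0.1598]
15.125 [ 0.2355 -0.4439  0.264 ] [ 0.1238  0.2359 -0.0153]
handle low (0.97, (np.float32(-0.24), np.float32(0.1)))  spoke L (0.964, (np.float32(-0.31), np.float32(0.14))) spokeR (0.597, (np.float32(3.49), np.float32(11.16))) spokeF (0.989, (np.float32(0.07), np.float32(0.16)))
```

View pics/12.png

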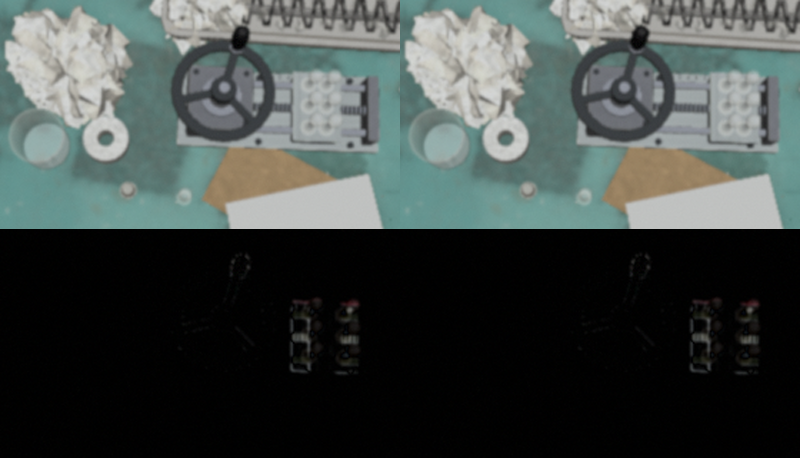

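The top view shows the handle back within 0.6 px, about 1° short. The carrier is on by 12 px (one row is 12.2 px) and the loose things are unmoved. Handing in.

```bash
python3 -c "
from workcell import manip;print(manip.finish_job())"
```

```text
the job is handed in; nothing more can be done
None
```

I pushed the hand wheel one full turn clockwise by its handle with closed fingers, backed off and parked the arm clear of the stage. The job is handed in, at about 15 s on the robot's clock.

- **Handle:** it came back to its start, about 0.6° short in the side view and about 1° short in the top view. The push reached about 4 N in the readings.
- **Carrier:** it moved on by 12 px in the top view, against an expected 12.2 px for 24 mm, with a lower match score (0.71) than for the loose things.
- **Loose things:** the insert, plug, beaker and cotton roll show no movement in the top view.
- **Failed check:** tracking of the right-hand spoke in the side view gave a poor match (about 0.6) because the carrier behind it had moved, so I ignored it. The other two spokes and the handle agreed to within about 0.3 px.

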